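# Fit and lock a fume-extraction nozzle

## Task

Push the black intake nozzle, flange first, fully home onto the slanted metal spigot of the white fume-extractor head, so that its flange sits flush on the slanted face. Then lock it: push the red wing knob beside it straight in, all the way, and only then turn it clockwise to its stop so that its steel pawl swings over the flange. Let go of everything, and leave the solder reel, the spray can and the circuit board where they are.

Things in the scene. Friction and masses are not known exactly. Their poses are not given: they have to be found in the camera images.
- nozzle: Loose black plastic nozzle, 0.12 kg: straight sleeve, 50 mm outside, 42 mm inside diameter, 70 mm long, open at both ends, round flange (72 mm diameter, 8 mm thick) at its lower end, wire cross in its upper end. Starts upright, flange down, on the green mat (3 mm thick). Origin: centre of the flange's underside; z along the sleeve, away from the flange. Grip the 50 mm sleeve.
- port_root (a point): Centre of the aluminium spigot's foot on the head's slanted face. z: spigot axis, square to the face, leaning 30 degrees from vertical, away from the robot and to its right; y: level, along the face to the knob; x: up the slope. Spigot 40 mm in diameter, 40 mm long, tip chamfered 3 mm. It does not move. Nozzle fully home: its origin is here and its z along this z.
- port_tip (a point): Centre of the spigot's outer end, 40 mm along z from port_root; same axes. The white slanted face measures 130 mm up the slope by 220 mm across: from port_root it reaches 65 mm either way in x and from -64 to +156 mm in y.
- knob_grip (a point): Grip point of the red wing knob, on its axis, 10 mm below the wing's top. z: knob axis, outwards, parallel to the spigot's and 92 mm from it along port_root's y. Wing 40 mm long (this x), 12 mm wide (this y: close the fingers across it), 30 mm tall, on a 12 mm stem. 60 mm off the face with the knob out, 52 mm in. Axes turn with the knob.
- pawl_tip (a point): Outer end of the flat steel pawl on the knob's stem, 63 mm from the knob's axis along the wing's x, in the middle of its 5 mm thickness; pawl 14 mm wide. Its underside is 18.5 mm off the face with the knob out and 10.5 mm with it in, just above the flange of a nozzle that is fully home. Axes as knob_grip.
- knob_push (a joint): How far the knob is pushed in along its axis towards the face, m: 0 out, 0.008 fully in. Stiff sliding friction of about 4 N; stays where left.
- knob_turn (a joint): Angle of the knob, rad, growing clockwise as seen from outside: at 0 the pawl points up the slope (port_root's x), at the stop, 1.4, it points towards the nozzle and lies over its flange. Light friction; stays where left.
- reel: Bystander: solder reel, 54 mm diameter, 45 mm tall, standing; origin at the centre of its underside.
- can: Bystander: spray can, light grey with a broad blue band, 54 mm diameter, 150 mm tall, standing; origin at the centre of its underside.
- board: Bystander: green circuit board with chips, 90 x 110 x 4 mm (parts to 8 mm), lying flat; origin at the centre of its underside.
There are look-alikes about, which are no part of the job. What is meant by the nozzle is not purple or turquoise, and is the smaller of those in its own colour.

How it is judged:
On the way, in this order (a step that is already met when the one before it is completed fails the run):
1. the nozzle is fully home on the spigot, flange flush on the face (z of nozzle in the frame of port_root between -0.003 and 0.003 m and distance between nozzle and port_root below 0.004 m and angle between nozzle's own z axis and vertical below 0.7 rad and angle between the z axis of nozzle and the z axis of port_root, either way round below 0.06 rad), for 0.2 s.
2. the knob is pushed fully in before it is turned (still under 0.5 rad) (all of step 1 and value of joint knob_push above 0.006 m and value of joint knob_turn below 0.5 rad), for 0.05 s.
3. the pushed-in knob is turned clockwise to its stop (all of step 1 and value of joint knob_push above 0.006 m and value of joint knob_turn above 1.2 rad), for 0.2 s.
At the end, for the whole second after the job is handed in: The nozzle sits at rest on the spigot, flange within 3 mm of the face, its origin within 4 mm of the spigot's foot and its axis within 0.06 rad of the spigot's; the knob is in by more than 6 mm and turned by more than 1.2 rad (all of step 3 and linear speed of nozzle below 0.02 m/s); the robot touches nothing.
It fails at once if the solder reel is moved more than 20 mm or tipped (distance of reel from where it was at the start of the episode above 0.02 m or angle between reel's own z axis and vertical above 0.3 rad).
It fails at once if the spray can is moved more than 20 mm or tipped (distance of can from where it was at the start of the episode above 0.02 m or angle between can's own z axis and vertical above 0.3 rad).
It fails at once if the circuit board is moved more than 20 mm or tipped (distance of board from where it was at the start of the episode above 0.02 m or angle between board's own z axis and vertical above 0.3 rad).
It also fails if it takes over 54 s, if anything falls off the work surface, if the arm or the gripper's body presses on something with over 40 N, if the wrist force passes 120 N, or if a joint passes its speed limit or range.

## Robot

A 7-joint arm with a two-finger parallel gripper is mounted at the origin on the work surface. World frame = base frame: x ahead of the robot, y to its left, z up, the work surface at z = 0. Lengths are in m, angles in rad, forces in N, time in s.
With the tool pointing down it reaches from about 0.4 to 0.875 m from the base axis. Payload 4.4 kg.
Tool frame: the origin (TCP) lies at the very end of the fingers, on their centre line; the grasp point (between the pads) lies 19 mm behind it; z points along the fingers, y is the line along which they close (so a half turn about z gives the same grasp; the last joint's range is limited). The gripper opens to 85 mm and grips with 20 to 120 N. Pads are 22 mm wide; open, the fingers measure 114 mm over their backs; the gripper's body (76 mm by 85 mm) begins 54 mm behind the grasp point. The pads swing forward as they close: fully open they stand 13 mm farther back than shut.
Start: joints at [1.042, 0.628, 0.038, 1.517, -0.027, 0.996, -0.02], TCP at [0.29, -0.582, 0.231] pointing down, gripper open.
Joint ranges: [-3.06, 3.06], [-0.37, 2.12], [-1.25, 1.32], [0.18, 2.47], [-1.1, 4.24], [0.23, 1.98], [-2.94, 2.94]. Speed limits (rad/s): [2.57, 2.57, 3.14, 3.14, 3.14, 3.14, 3.14].

## Interface

Orientations are given as a unit quaternion [w, x, y, z].
In Python, from bench import robot, camera, get_calibration gives the robot as it stands. The module is installed in compiled form; this text tells all that it offers.
- The arm moves only by the shell command python3 -m inch 'ROWS' [FORCE]. ROWS is JSON, a list of rows, each a list of 5 numbers: the shift along the tool's x, y, z in mm, then the turn about the tool's z in units of 8 degrees (1.0 is 8 degrees), then the finger opening in mm, from 0 to 85.4. A call has 1 to 20 rows; each row is the pose to reach, as a shift and turn from the pose commanded when the call began, along the tool's axes at that moment; what a row does not reach only later rows make up. A row lasts 1/10 s, in which the tool goes at most 50 mm and 8.59 degrees, less where a joint would pass 70% of its speed; a pose out of reach is approached as far as the arm can. A call with a gripper value outside its range is refused whole. The fingers move at their own pace and stop on an object; FORCE is the grip in N (left out, the last holds). Time passes only in rows, so rows that repeat a pose let the fingers close. It gives the time, the measured TCP pose, the force, the opening and the grip force at its end, in the units of the state.
- robot.read_state(): the state, without advancing time (a new reading comes with each control period).
- camera(name): name is "side" or "top" or "wrist"; returns the picture (400x640x3 uint8, red, green, blue); there is no depth.
- get_calibration(name): a dict with "mtx" (3x3 intrinsics, pixels), "origin" and "attitude" of the camera in the world. Camera axes: x right, y up, looking along -z (the intrinsics and any distortion apply to the point x, -y, -z); pixel columns grow to the right and rows downward; lengths in m; the calibration is good to about 2 mm. A picture is of the moment at which its call begins: read the wrist's pose just before it. get_calibration takes no time and is no camera call; for the wrist camera it gives the pose at the moment of the call.
- robot.sign_off(): hands the job in; it is judged then, once.
The state is a dict: "time": time; "q": joint angles; "dq": joint speeds; "joint_efforts": joint torques, N m; "ee_pos": TCP position; "tool_rot": TCP orientation; "force": force on the tool from outside, world axes, zero at the start; "wrist_torque": the same for the moment, N m; "gripper_width": finger opening in m; "gripper_force": force on a finger pad.
Only numpy, scipy, OpenCV 4.12 (cv2) and the standard library are available. Lean on these libraries where they do the work, as an engineer would, in place of code of your own. Each camera call takes 0.05 s, during which the arm holds its last target. There are 200 camera calls.

## Working session

There is one attempt and no reset: what is moved stays moved. The work goes in short steps, Python scripts to look and compute and a shell command to move; the robot and the scene stay as the last step left them, time stands still between calls to the robot, and variables do not carry over. Pictures are saved under pics/ and viewed, at most 10 in all, crops included, and the job is handed in when it is done.

```bash
mkdir -p pics; ls
python3 - <<'E'
from bench import robot,camera,get_calibration
import cv2,numpy as np
s=robot.read_state();print({k:np.round(v,3).tolist() for k,v in s.items()})
for n in ["side","top","wrist"]:
    c=get_calibration(n);print(n,{k:(np.round(v,3).tolist() if not isinstance(v,str) else v) for k,v in c.items()})
    cv2.imwrite(f"pics/{n}0.png",camera(n)[:,:,::-1])
E
```

```text
pics
{'time': 0.0, 'q': [1.042, 0.629, 0.038, 1.518, -0.027, 0.996, -0.02], 'dq': [0.001, 0.0, -0.001, -0.001, -0.003, -0.001, 0.001], 'joint_efforts': [-0.001, -56.341, 1.226, -19.345, 0.011, 0.01, -0.0], 'ee_pos': [0.29, -0.581, 0.23], 'tool_rot': [-0.001, 0.973, 0.229, -0.0], 'force': [0.816, 0.782, -0.101], 'wrist_torque': [0.011, 0.052, 0.046], 'gripper_force': 0.0, 'gripper_width': 0.085}
side {'mtx': [[474.911, 0.0, 323.102], [0.0, 474.911, 201.92], [0.0, 0.0, 1.0]], 'origin': [-0.046, 0.678, 0.969], 'attitude': [-0.303, -0.13, 0.367, 0.87]}
top {'mtx': [[363.844, 0.0, 318.656], [0.0, 363.844, 195.585], [0.0, 0.0, 1.0]], 'origin': [0.404, 0.024, 0.833], 'attitude': [-0.701, -0.052, 0.06, 0.708]}
wrist {'mtx': [[293.649, 0.0, 319.544], [0.0, 293.649, 198.127], [0.0, 0.0, 1.0]], 'origin': [0.355, -0.549, 0.372], 'attitude': [0.842, -0.122, 0.077, -0.52]}
```

View pics/side0.png

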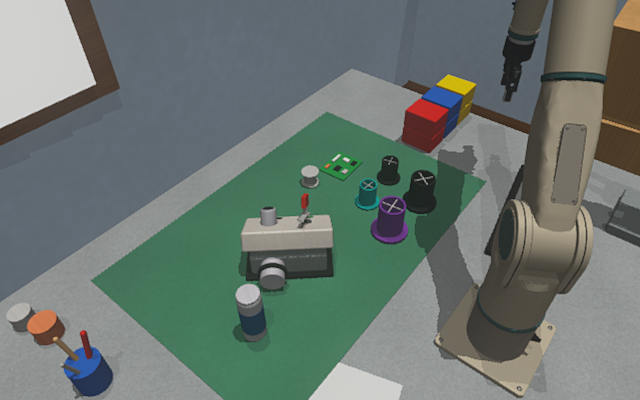

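View pics/top0.png

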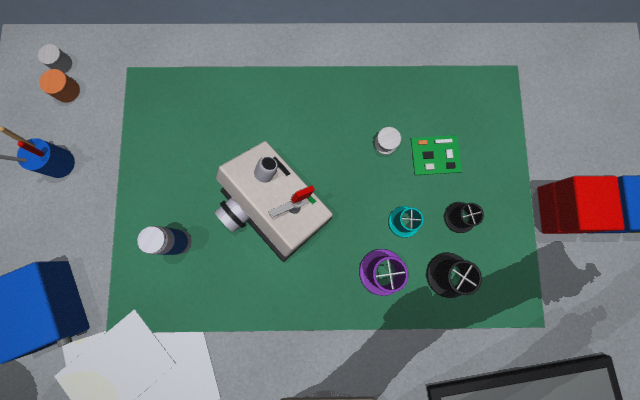

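```bash
cat > h.py <<'E'
import numpy as np, cv2
from scipy.spatial.transform import Rotation as R
from bench import robot,camera,get_calibration
def rot(q): return R.from_quat([q[1],q[2],q[3],q[0]])
def ray(c,uv):
    K=np.array(c["mtx"]);p=np.array([(uv[0]-K[0,2])/K[0,0],-(uv[1]-K[1,2])/K[1,1],-1])
    return np.array(c["origin"]),rot(c["attitude"]).apply(p/np.linalg.norm(p))
def plane(c,uv,z): o,d=ray(c,uv);return o+d*(z-o[2])/d[2]
def tri(c1,u1,c2,u2):
    A=np.zeros((3,3));b=np.zeros(3);L=[ray(c1,u1),ray(c2,u2)]
    for o,d in L: P=np.eye(3)-np.outer(d,d);A+=P;b+=P@o
    x=np.linalg.solve(A,b);return x,[np.linalg.norm(np.cross(x-o,d)) for o,d in L]
def proj(c,X):
    v=rot(c["attitude"]).inv().apply(np.array(X)-c["origin"]);K=np.array(c["mtx"])
    return np.stack([K[0,2]+K[0,0]*v[...,0]/-v[...,2],K[1,2]-K[1,1]*v[...,1]/-v[...,2]],-1)
E
python3 - <<'E'
from h import *
T=cv2.imread("pics/top0.png");S=cv2.imread("pics/side0.png")
a=cv2.resize(T[135:265,210:340],(390,390),interpolation=2);b=cv2.resize(S[185:295,235:345],(390,390),interpolation=2)
cv2.imwrite("pics/crop1.png",np.hstack([a,b]))
t=get_calibration("top");s=get_calibration("side")
print(tri(t,(472,214),s,(390,163)), plane(t,(472,214),.073),plane(s,(390,163),.073))
print("tip",tri(t,(266,163),s,(268,210)))
E
```

```text
(array([ 0.48785466, -0.31768202,  0.0508437 ]), [np.float64(0.0020089406918615592), np.float64(0.002008940691861671)]) [ 0.4839867  -0.30930853  0.073     ] [ 0.47631647 -0.29214445  0.073     ]
tip (array([0.580512  , 0.11636244, 0.13514677]), [np.float64(0.002046661425707413), np.float64(0.002046661425707443)])
```

View pics/crop1.png

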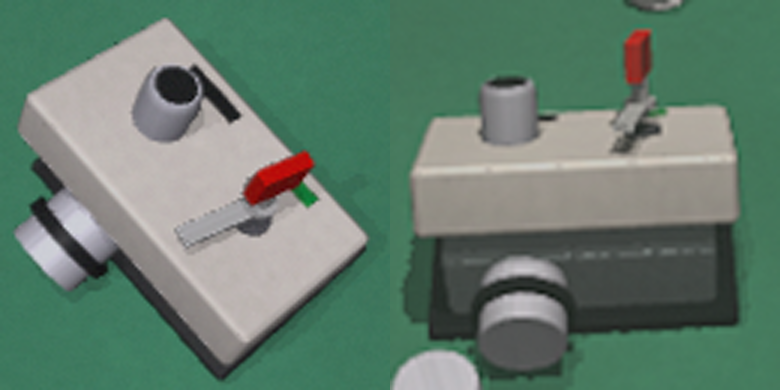

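Run:
```python
from h import *
t=get_calibration("top");s=get_calibration("side")
for p in [(127,67),(518,66),(543,327),(107,331)]: print("t",plane(t,p,.003).round(3))
for p in [(328,113),(484,181),(93,279)]: print("s",plane(s,p,.003).round(3))
st=robot.read_state();print(proj(s,st["ee_pos"]))
for n,c,(x0,x1,y0,y1) in [("top",t,(435,490,195,240)),("side",s,(370,405,145,190))]:
    I=cv2.imread(f"pics/{n}0.png")[y0:y1,x0:x1]
    m=(I.max(2)<62).astype(np.uint8)
    k,l,stt,ce=cv2.connectedComponentsWithStats(m);i=1+np.argmax(stt[1:,4]);print(n,stt[i]+[x0,y0,0,0,0],ce[i]+[x0,y0])
a=cv2.imread("pics/top0.png")[190:245,430:495];b=cv2.imread("pics/side0.png")[145:195,365:410]
cv2.imwrite("pics/crop2.png",np.hstack([cv2.resize(a,(390,330),interpolation=2),cv2.resize(b,(297,330),interpolation=2)]))
```

```text
t [0.859 0.476 0.003]
t [ 0.857 -0.483  0.003]
t [ 0.24  -0.477  0.003]
t [0.245 0.475 0.003]
s [ 0.846 -0.469  0.003]
s [ 0.245 -0.472  0.003]
s [0.855 0.476 0.003]
[504.22147499  95.93757887]
top [444 202  40  31 855] [461.79415205 216.43391813]
side [377 156  23  29 461] [388.56182213 171.88286334]
```

View pics/crop2.png

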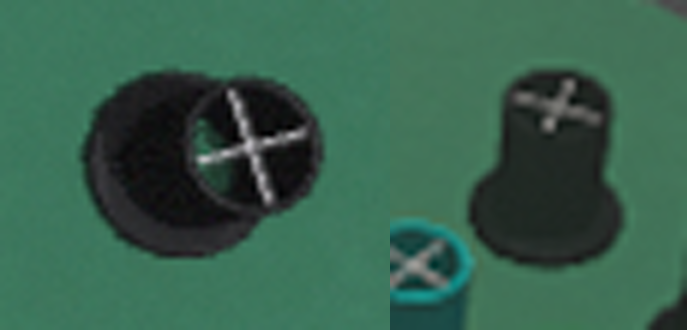

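Run:
```python
from h import *
t=get_calibration("top");s=get_calibration("side")
print("noz",tri(t,(472,214.5),s,(390.8,160.6)),plane(t,(472,214.5),.073))
tip=tri(t,(269.3,163.7),s,(268.9,208.1));kn=tri(t,(303,194),s,(305,201));print(tip,kn)
f=lambda p:(p[0]/3+210,p[1]/3+135)
for z,a,b in[(.06,(165,20),(367,240)),(.13,(25,100),(225,365))]:
    A,B=plane(t,f(a),z),plane(t,f(b),z);d=B-A;print(A,B,np.linalg.norm(d),np.degrees(np.arctan2(d[1],d[0])))
print("forward axis top",rot(t["attitude"]).apply([0,0,-1]))
w=get_calibration("wrist");print("wrist fwd",rot(w["attitude"]).apply([0,0,-1]),rot(w["attitude"]).apply([1,0,0]))
st=robot.read_state();print(rot(st["tool_rot"]).as_matrix().round(3))
```

```text
noz (array([ 0.48436627, -0.3119782 ,  0.06543322]), [np.float64(0.0008492747560789968), np.float64(0.0008492747560791155)]) [ 0.4829281  -0.30922556  0.073     ]
(array([0.58025009, 0.11063741, 0.13676034]), [np.float64(0.00023287408825010622), np.float64(0.00023287408825012847)]) (array([0.51776745, 0.044635  , 0.14839418]), [np.float64(0.00016900219135024936), np.float64(0.00016900219135004686)])
[0.64975365 0.13031142 0.06      ] [ 0.48619687 -0.01517535  0.06      ] 0.21890003271161226 -138.3463169055599
[0.57360386 0.21201953 0.13      ] [0.40003429 0.07989718 0.13      ] 0.2181346163866043 -142.72135978619025
forward axis top [ 0.15828457 -0.01303138 -0.98730754]
wrist fwd [-0.2553754  -0.12583013 -0.95861889] [ 0.44780339 -0.89412997 -0.00192932]
[[ 0.895  0.446 -0.001]
 [ 0.446 -0.895  0.001]
 [-0.    -0.001 -1.   ]]
```

```bash
python3 -m inch '[[40,-20,0,1,80],[80,-40,0,2,80],[120,-60,5,3,80],[160,-80,10,4,80],[190,-100,20,5,80],[220,-120,30,6,80],[250,-130,30,7,80],[280,-145,30,8,80],[294,-156,30,9,80],[294,-156,30,9.6,80],[294,-156,30,9.6,80]]'
python3 - <<'E'
from h import *
I=camera("wrist");cv2.imwrite("pics/w1.png",I[:,:,::-1])
w=get_calibration("wrist");st=robot.read_state();print(st["time"],np.array(st["ee_pos"]),rot(st["tool_rot"]).as_matrix().round(3),np.array(st["q"]).round(2))
print(proj(w,[.483,-.309,.073]))
E
```

```text
time: 1.25
ee_pos: [0.484, -0.3097, 0.2009]
tool_rot: [0.0, 0.906, -0.424, -0.0]
force: [0.8, 0.1, 0.0]
gripper_width: 0.0798
gripper_force: 0.0
1.3 [ 0.48360091 -0.31057572  0.201094  ] [[ 0.641 -0.768 -0.001]
 [-0.768 -0.641 -0.   ]
 [-0.     0.001 -1.   ]] [ 0.26  0.59  0.41  1.77 -0.3   0.84 -1.63]
[318.47012647 192.25621174]
```

View pics/w1.png

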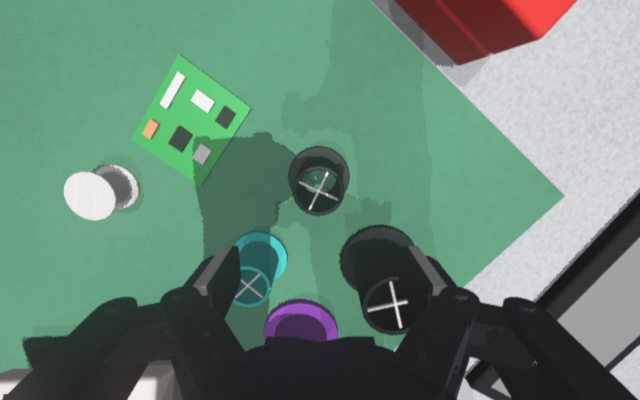

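```bash
python3 -m inch '[[0,0,45,0,80],[0,0,90,0,80],[0,0,135,0,80],[0,0,165,0,80],[0,0,175,0,80],[0,0,175,0,45],[0,0,175,0,45],[0,0,175,0,45],[0,0,175,0,45],[0,0,175,0,45],[0,0,175,0,45],[0,0,165,0,45]]' 25
```

```text
time: 2.5
ee_pos: [0.4833, -0.3103, 0.0365]
tool_rot: [-0.0, 0.905, -0.425, -0.0]
force: [-0.3, -0.0, -1.4]
gripper_width: 0.0496
gripper_force: 26.4
```

```bash
python3 -m inch '[[0,0,-45,0,45],[0,0,-90,0,45],[-10,-10,-130,0,45],[-42,-44,-160,0,45],[-74,-78,-169,0,45],[-106,-112,-169,0,45],[-138,-146,-169,0,45],[-170,-180,-169,0,45],[-202,-214,-169,0,45],[-234,-248,-169,0,45],[-266,-282,-169,0,45],[-298,-316,-169,0,45],[-315,-335,-169,0,45],[-322,-344,-169,0,45],[-322,-344,-169,0,45]]'
python3 - <<'E'
from h import *
I=camera("wrist");cv2.imwrite("pics/w2.png",I[:,:,::-1])
w=get_calibration("wrist");st=robot.read_state();print(st["time"],np.array(st["ee_pos"]),rot(st["tool_rot"]).as_matrix().round(3),np.array(st["q"]).round(2),w["origin"])
print(proj(w,np.array([[.58025,.1106,.1368],[.51777,.0446,.148]])))
E
```

```text
time: 4.0
ee_pos: [0.5423, 0.1579, 0.2055]
tool_rot: [-0.0, 0.906, -0.424, 0.0]
force: [-0.6, -0.0, -1.9]
gripper_width: 0.0492
gripper_force: 27.1
4.05 [0.5422955  0.15565385 0.20550334] [[ 0.639 -0.769 -0.   ]
 [-0.769 -0.639 -0.001]
 [ 0.001  0.001 -1.   ]] [-0.63  0.58  0.46  1.8  -0.33  0.84 -2.46] [0.58862526 0.09987416 0.34695301]
[[318.48903335 131.49344016]
 [456.67207271 115.80843035]]
```

View pics/w2.png

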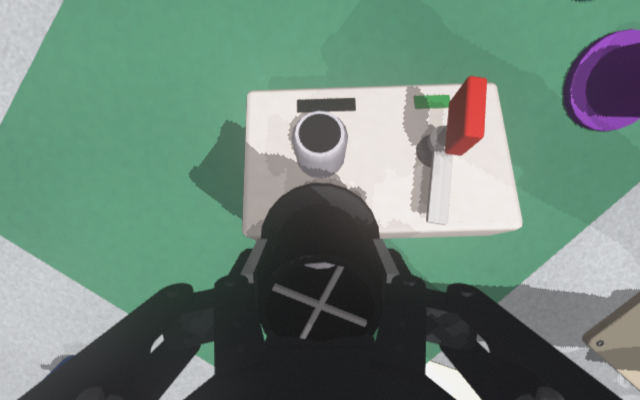

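Run:
```python
from h import *
w=get_calibration("wrist");st=robot.read_state();p=np.array(st["ee_pos"]);print(p,st["force"])
M=rot(st["tool_rot"]).as_matrix()
print(proj(w,p+[0,0,.047]))
print("cross rel tool (mm)",1e3*M.T@(plane(w,(320,302.5),p[2]+.047)-p))
tipw=plane(w,(320,133),.1368);print("tip from wrist",tipw)
tip=(tipw+np.array([.58025,.1106,.1368]))/2
print("tip rel tool mm",1e3*M.T@(tip-p))
```

```text
[0.5422955  0.15565385 0.20550334] [ 0.27372606 -0.51326985 -1.56288592]
[318.9086062  311.00268706]
cross rel tool (mm) [  3.78532083   0.44410898 -46.99690355]
tip from wrist [0.57877768 0.11071576 0.1368    ]
tip rel tool mm [5.83435932e+01 5.71387927e-02 6.87460055e+01]
```

```bash
python3 -m inch '[[30,0,0,-0.2,45],[53,0,10,-0.2,45],[53,0,25,-0.2,45],[53,0,34,-0.2,45],[53,0,39,-0.2,45],[53,0,42,-0.2,45],[53,0,42,-0.2,45]]'
```

```text
time: 4.75
ee_pos: [0.5763, 0.116, 0.1634]
tool_rot: [0.0, 0.911, -0.412, 0.0]
force: [0.5, -0.3, -1.9]
gripper_width: 0.0495
gripper_force: 27.1
```

```bash
python3 -m inch '[[2,0,1,0,45],[4,0,2,0,45],[6,0,2.5,0,45],[8,0,3.5,0,45],[8,0,3.5,0,45]]'
python3 - <<'E'
from h import *
I=camera("wrist");J=camera("side")
cv2.imwrite("pics/c3.png",np.hstack([cv2.resize(I[60:360,180:480],(400,400))[:,:,::-1],cv2.resize(J[150:290,225:365],(400,400),interpolation=2)[:,:,::-1]]))
E
```

```text
time: 5.25
ee_pos: [0.5815, 0.1112, 0.1598]
tool_rot: [-0.001, 0.911, -0.412, -0.001]
force: [-2.1, 5.0, 1.9]
gripper_width: 0.0494
gripper_force: 25.7
```

View pics/c3.png

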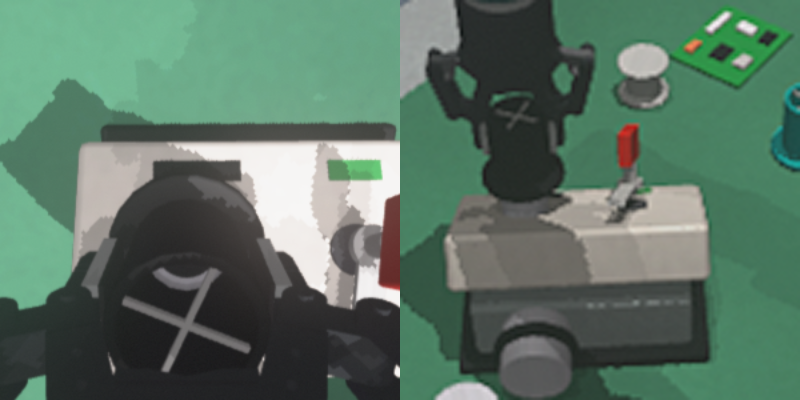

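```bash
python3 -m inch '[[2,0,1.4,0,45],[4,0,2.8,0,45],[6,0,4.2,0,45],[6,0,4.2,0,45]]'; python3 -m inch '[[2,0,1.7,0,45],[4,0,3.4,0,45],[6,0,5,0,45],[6,0,5,0,45]]'
python3 - <<'E'
from h import *
I=camera("wrist");J=camera("side")
cv2.imwrite("pics/c4.png",np.hstack([cv2.resize(I[60:360,180:480],(400,400))[:,:,::-1],cv2.resize(J[150:290,225:365],(400,400),interpolation=2)[:,:,::-1]]))
E
```

```text
time: 5.75
ee_pos: [0.586, 0.1057, 0.1554]
tool_rot: [-0.0, 0.911, -0.412, 0.0]
force: [-0.6, 4.2, 1.1]
gripper_width: 0.0486
gripper_force: 25.7
time: 6.15
ee_pos: [0.59, 0.1009, 0.1504]
tool_rot: [-0.0, 0.911, -0.412, 0.0]
force: [-0.1, 5.0, -0.5]
gripper_width: 0.0485
gripper_force: 25.8
```

View pics/c4.png

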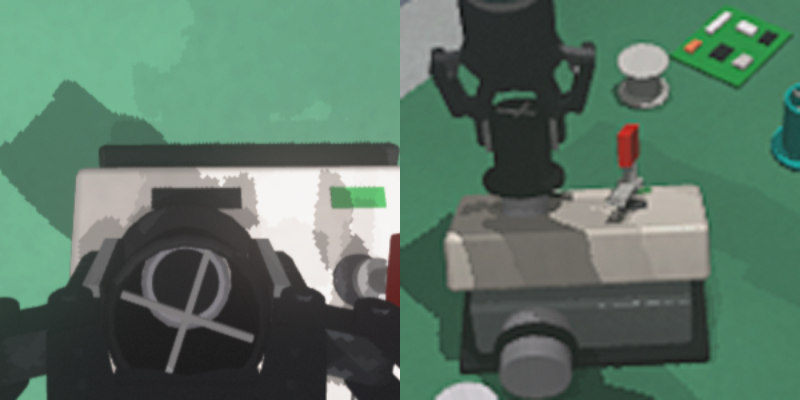

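```bash
python3 -m inch '[[-2,0,3.5,0,45],[-4,0,7,0,45],[-6,0,10.4,0,45],[-8,0,13.9,0,45],[-10,0,17.3,0,45],[-10,0,17.3,0,45]]'; python3 -m inch '[[-1.5,0,2.6,0,45],[-3,0,5.2,0,45],[-4.5,0,7.8,0,45],[-6,0,10.4,0,45],[-6,0,10.4,0,45]]'
```

```text
time: 6.85
ee_pos: [0.5859, 0.1061, 0.1342]
tool_rot: [-0.0, 0.911, -0.413, 0.003]
force: [3.5, -0.5, 4.4]
gripper_width: 0.0485
gripper_force: 26.3
time: 7.35
ee_pos: [0.5853, 0.1069, 0.1253]
tool_rot: [0.0, 0.91, -0.414, 0.007]
force: [8.9, -7.4, 7.7]
gripper_width: 0.0486
gripper_force: 27.1
```

Run:
```python
from h import *
I=camera("wrist");J=camera("side")
cv2.imwrite("pics/c5.png",np.hstack([cv2.resize(I[60:360,180:480],(400,400))[:,:,::-1],cv2.resize(J[150:290,225:365],(400,400),interpolation=2)[:,:,::-1]]))
s=robot.read_state();print(s["ee_pos"],s["force"],s["wrist_torque"])
```

```text
[0.58526797 0.10689956 0.12530097] [ 8.49798564 -7.12859786  7.64188476] [-1.2701961  -1.47208846  0.01148217]
```

View pics/c5.png

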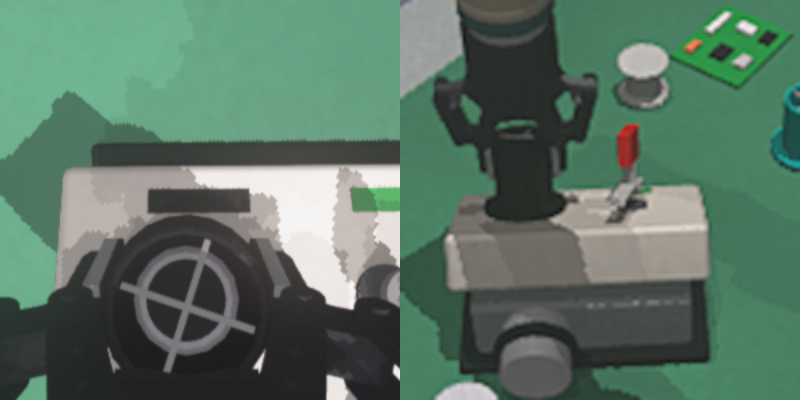

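Run:
```python
from h import *
s=get_calibration("side");t=get_calibration("top")
tip=np.array([.5795,.1107,.1368]);a=np.radians(-139)
y=np.array([np.cos(a),np.sin(a),0]);hh=np.array([-y[1],y[0],0])  # yaw -49
z=.5*hh+.866*np.array([0,0,1]);x=np.cross(y,z);print(hh)
J=camera("side")[:,:,::-1].copy();T=camera("top")[:,:,::-1].copy()
th=np.linspace(0,6.283,60)
for d,col in[(0,(0,255,255)),(.01,(0,0,255))]:
    c=tip-(.04-d)*z+.036*(np.outer(np.cos(th),x)+np.outer(np.sin(th),y))
    e=tip-(.04-d)*z+.07*z+.025*(np.outer(np.cos(th),x)+np.outer(np.sin(th),y))
    for I,k in((J,s),(T,t)):
        for q in (c,e):
            for p in proj(k,q): I[int(round(p[1])),int(round(p[0]))]=col
cv2.imwrite("pics/c6.png",np.hstack([cv2.resize(J[180:260,230:310],(400,400),interpolation=0),cv2.resize(T[130:210,225:305],(400,400),interpolation=0)]))
```

```text
[ 0.65605903 -0.75470958  0.        ]
```

View pics/c6.png

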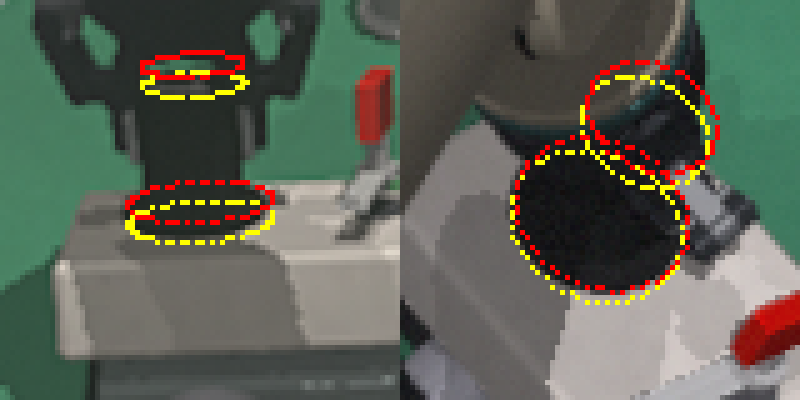

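```bash
python3 -m inch '[[1,0,2,0,45],[1,0,4,0,45],[1,0,6,0,45],[1,0,8,0,45],[1,0,8,0,45]]' 40
```

```text
time: 8.05
ee_pos: [0.5861, 0.1067, 0.1224]
tool_rot: [-0.001, 0.911, -0.413, 0.007]
force: [-3.0, -6.8, 46.0]
gripper_width: 0.0486
gripper_force: 46.5
```

```bash
python3 -m inch '[[0,0,-6,0,80],[0,0,-6,0,80],[0,0,-6,0,80],[0,0,-20,0,80],[0,0,-60,0,80],[-20,0,-95,0,80],[-50,0,-105,0,80],[-50,0,-105,0,80]]'
python3 - <<'E'
from h import *
s=get_calibration("side");t=get_calibration("top")
tip=np.array([.5795,.1107,.1368]);a=np.radians(-139)
y=np.array([np.cos(a),np.sin(a),0]);hh=np.array([-y[1],y[0],0])
z=.5*hh+.866*np.array([0,0,1]);x=np.cross(y,z)
J=camera("side")[:,:,::-1].copy();W=camera("wrist")[:,:,::-1].copy();w=get_calibration("wrist")
cv2.imwrite("pics/w7.png",W);cv2.imwrite("pics/s7.png",J)
th=np.linspace(0,6.283,60);r=np.outer(np.cos(th),x)+np.outer(np.sin(th),y)
for I,k in((J,s),(W,w)):
  for q in (tip-.04*z+.036*r,tip+.03*z+.025*r):
    for p in proj(k,q): I[int(round(p[1])),int(round(p[0]))]=(0,255,255)
p=proj(w,tip-.04*z)
cv2.imwrite("pics/c7.png",np.hstack([cv2.resize(J[180:260,230:330],(400,320),interpolation=0),cv2.resize(W[50:250,225:475],(400,320),interpolation=0)]))
print(np.array(robot.read_state()["ee_pos"]),robot.read_state()["force"])
E
```

```text
time: 8.85
ee_pos: [0.545, 0.1539, 0.2217]
tool_rot: [-0.002, 0.912, -0.41, -0.001]
force: [0.2, 0.4, -0.9]
gripper_width: 0.0799
gripper_force: 0.0
[0.54628482 0.15036469 0.22022384] [-0.13041631  0.65637114 -0.16516235]
```

View pics/c7.png

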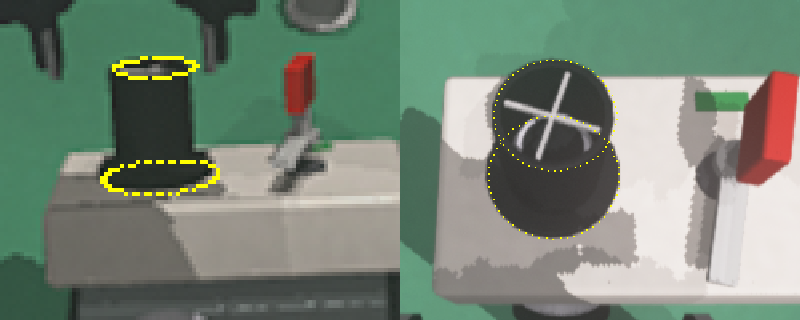

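```bash
cat >> h.py <<'E'
tip=np.array([.5795,.1107,.1368]);a=np.radians(-139)
Y=np.array([np.cos(a),np.sin(a),0]);H=np.array([-Y[1],Y[0],0]);Z=.5*H+.866*np.array([0,0,1]);X=np.cross(Y,Z);root=tip-.04*Z
def red(I): # BGR
    b,g,r=[I[:,:,i].astype(int) for i in range(3)]
    m=((r>110)&(g<90)&(b<90)).astype(np.uint8)
    k,l,s,c=cv2.connectedComponentsWithStats(m);return m,l,s,c
E
python3 - <<'E'
from h import *
for n in("wrist","side"):
    I=cv2.imread("pics/w7.png" if n=="wrist" else "pics/s7.png");c=get_calibration(n);m,l,s,ce=red(I)
    q=np.array([root+(.092+v)*Y+w*Z+u*X for u in(-.02,.02) for v in(-.006,.006) for w in(.04,.07)])
    P=proj(c,q);e=proj(c,root+.092*Y+.055*Z);print(n,"pred bbox",P.min(0).round(),P.max(0).round(),"c",e.round(1))
    for i in range(1,len(s)):
        if s[i,4]>40 and np.linalg.norm(ce[i]-e)<60: print(" blob",s[i,:2],s[i,:2]+s[i,2:4],ce[i].round(1))
st=robot.read_state();p=np.array(st["ee_pos"]);M=rot(st["tool_rot"]).as_matrix()
print(p,M.round(3));G=root+.092*Y+.06*Z;print("grip TCP move mm",1e3*M.T@(G-[0,0,.019]-p),G)
print("yaw err deg",np.degrees(np.arctan2(M[1,1],M[0,1])),"want -139")
E
```

```text
wrist pred bbox [433.  94.] [474. 166.] c [451.5 132. ]
 blob [435  94] [473 165] [458.9 129.9]
side pred bbox [303. 193.] [309. 209.] c [305.9 201.1]
 blob [301 194] [308 209] [303.6 200.6]
[0.54628482 0.15036469 0.22022384] [[ 0.662 -0.75   0.   ]
 [-0.75  -0.662 -0.   ]
 [ 0.     0.    -1.   ]]
grip TCP move mm [61.03534834 93.40255171 85.11179483] [0.51662731 0.04279547 0.15412   ]
yaw err deg -138.57944683760203 want -139
```

```bash
python3 -m inch '[[20,40,0,0,36],[50,80,0,0,36],[61,93.4,10,0,36],[61,93.4,40,0,36],[61,93.4,70,0,36],[61,93.4,85,0,36],[61,93.4,85,0,36],[61,93.4,85,0,8],[61,93.4,85,0,8],[61,93.4,85,0,8],[61,93.4,85,0,8],[61,93.4,85,0,8],[61,93.4,85,0,8]]' 40
```

```text
time: 10.25
ee_pos: [0.5184, 0.0431, 0.1358]
tool_rot: [-0.001, 0.911, -0.412, 0.001]
force: [2.9, 3.7, -1.2]
gripper_width: 0.0116
gripper_force: 41.5
```

```bash
python3 -m inch '[[-1,0,1.7,0,8],[-2,0,3.5,0,8],[-3,0,5.2,0,8],[-4,0,7,0,8],[-5,0,8.7,0,8],[-5.5,0,10.5,0,8],[-5.5,0,12,0,8],[-5.5,0,12,0,8]]'
```

```text
time: 11.05
ee_pos: [0.5169, 0.0452, 0.127]
tool_rot: [-0.002, 0.911, -0.413, 0.004]
force: [-0.8, 0.1, 30.3]
gripper_width: 0.0117
gripper_force: 46.8
```

```bash
python3 -m inch '[[0,0,-3,0,36],[0,0,-3,0,36],[0,0,-3,0,36],[0,0,-3,0,36],[0,0,-30,0,36],[-20,0,-75,0,36],[-50,0,-90,0,10],[-50,0,-90,0,0],[-50,0,-90,0,0],[-50,0,-90,0,0]]'
cat > chk.py <<'E'
from h import *
for n in("wrist","side"):
    I=camera(n)[:,:,::-1];c=get_calibration(n);cv2.imwrite(f"pics/k_{n}_{robot.read_state()['time']:.2f}.png",I);m,l,s,ce=red(I)
    for push in (0,.008):
      for f in(0,1.2,1.4):
        A=np.cos(f)*X-np.sin(f)*Y;B=np.sin(f)*X+np.cos(f)*Y
        P=proj(c,np.array([root+.092*Y+v*B+(w-push)*Z+u*A for u in(-.02,.02) for v in(-.006,.006) for w in(.04,.07)]))
        print(n,push,f,"pred bbox",P.min(0).round(1),P.max(0).round(1))
    e=P.mean(0)
    for i in range(1,len(s)):
        if s[i,4]>40 and np.linalg.norm(ce[i]-e)<60: print(" blob",s[i,:2],s[i,:2]+s[i,2:4],ce[i].round(1))
st=robot.read_state();p=np.array(st["ee_pos"]);M=rot(st["tool_rot"]).as_matrix();print(p,st["force"])
print("TCP to (u,v,w)=(12,26,43):",1e3*M.T@(root+.012*X+.118*Y+.043*Z-p))
E
python3 chk.py
```

```text
time: 12.05
ee_pos: [0.4801, 0.0832, 0.2122]
tool_rot: [0.001, 0.911, -0.412, -0.0]
force: [0.7, 0.3, -0.5]
gripper_width: 0.0001
gripper_force: 0.0
wrist 0 0 pred bbox [307.7 104.5] [327.  177.2]
wrist 0 1.2 pred bbox [284.7 114.7] [350.2 167.6]
wrist 0 1.4 pred bbox [285.  119.7] [350.2 163. ]
wrist 0.008 0 pred bbox [308.1 110.9] [326.7 180.5]
wrist 0.008 1.2 pred bbox [286.  120.7] [348.9 171.2]
wrist 0.008 1.4 pred bbox [286.3 125.6] [348.9 166.7]
 blob [306 115] [324 182] [314.8 147.6]
side 0 0 pred bbox [303.2 193.3] [308.6 209.1]
side 0 1.2 pred bbox [297.2 193.8] [314.5 208.5]
side 0 1.4 pred bbox [297.3 194.1] [314.5 208.2]
side 0.008 0 pred bbox [303.3 196.4] [308.7 212.3]
side 0.008 1.2 pred bbox [297.4 196.9] [314.6 211.6]
side 0.008 1.4 pred bbox [297.4 197.2] [314.6 211.3]
 blob [303 199] [308 212] [304.9 205.4]
[0.48015285 0.08290963 0.21209743] [ 0.41729477 -0.23372928 -0.19690952]
TCP to (u,v,w)=(12,26,43): [35.2093945  24.81671128 66.74355557]
```

```bash
python3 -m inch '[[20,20,5,0,0],[28.3,24.8,20,0,0],[28.3,24.8,45,0,0],[28.3,24.8,62.7,0,0],[28.3,24.8,62.7,0,0],[28,18,62.5,0,0],[27.8,14.8,62.5,0,0],[26.5,10.8,61.7,0,0],[26.5,6.3,61.7,0,0],[28.3,2.3,62.7,0,0],[30.9,-1.2,64.2,0,0],[33.5,-3.2,65.7,0,0],[33.5,-3.2,65.7,0,0]]'
```

```text
time: 13.45
ee_pos: [0.5047, 0.0631, 0.1479]
tool_rot: [-0.001, 0.911, -0.411, -0.001]
force: [-6.1, 2.3, 11.0]
gripper_width: -0.0001
gripper_force: 5.3
```

```bash
python3 -m inch '[[-8,0,-4.5,0,0],[-15.6,-2,-9,0,0],[-15.6,-11,-9,0,0],[-10,-12,-6,0,0],[-5,-12,-3,0,0],[0,-12,0,0,0],[1,-12,0.5,0,0],[1,-12,0.5,0,0]]'
python3 -m inch '[[-8,0,-4,0,0],[-16,0,-10,0,0],[-16,0,-50,0,0],[-45,0,-75,0,0],[-45,0,-75,0,0]]'; python3 chk.py
```

```text
time: 14.25
ee_pos: [0.5139, 0.0712, 0.1481]
tool_rot: [-0.002, 0.911, -0.412, -0.002]
force: [-7.3, 8.7, 21.5]
gripper_width: 0.0002
gripper_force: 10.6
time: 14.75
ee_pos: [0.4846, 0.1042, 0.224]
tool_rot: [-0.002, 0.912, -0.411, 0.001]
force: [0.5, 0.6, 0.3]
gripper_width: 0.0002
gripper_force: 0.0
wrist 0 0 pred bbox [332.3  86.4] [353.2 158.5]
wrist 0 1.2 pred bbox [311.9  96.2] [375.1 149.3]
wrist 0 1.4 pred bbox [312.2 100.9] [375.2 144.8]
wrist 0.008 0 pred bbox [331.9  93.3] [351.8 162.3]
wrist 0.008 1.2 pred bbox [312.2 102.7] [372.9 153.3]
wrist 0.008 1.4 pred bbox [312.4 107.3] [373.  149.1]
 blob [313 110] [371 147] [340.4 127.6]
side 0 0 pred bbox [303.2 193.3] [308.6 209.1]
side 0 1.2 pred bbox [297.2 193.8] [314.5 208.5]
side 0 1.4 pred bbox [297.3 194.1] [314.5 208.2]
side 0.008 0 pred bbox [303.3 196.4] [308.7 212.3]
side 0.008 1.2 pred bbox [297.4 196.9] [314.6 211.6]
side 0.008 1.4 pred bbox [297.4 197.2] [314.6 211.3]
 blob [298 197] [314 211] [305.4 204. ]
[0.48465284 0.10195772 0.22184718] [0.22119626 0.39427553 0.11937619]
TCP to (u,v,w)=(12,26,43): [46.43167539 41.02486442 76.45132114]
```

Run:
```python
from h import *
import glob
f=sorted(glob.glob("pics/k_side_*"))[-1]
th=np.linspace(0,6.283,90);r=np.outer(np.cos(th),X)+np.outer(np.sin(th),Y);c=get_calibration("side")
for d in(0,.004):
    P=proj(c,np.vstack([root+d*Z+.036*r,root+(.008+d)*Z+.036*r,root+(.07+d)*Z+.025*r]));print("pred",P.min(0),P.max(0))
for g in("pics/s7.png",f):
    I=cv2.imread(g);m=(I.max(2)<70).astype(np.uint8);m[:180]=0;m[235:]=0;m[:,:240]=0;m[:,300:]=0
    k,l,s,ce=cv2.connectedComponentsWithStats(m)
    for i in range(1,k):
        if s[i,4]>150: print(g,s[i,:2],s[i,:2]+s[i,2:4],ce[i])
```

```text
pred [255.16086333 194.10963381] [284.29361709 227.97475965]
pred [255.0632075  192.56112703] [284.22080093 226.39951442]
pics/s7.png [255 195] [283 228] [267.73765432 212.12345679]
pics/k_side_14.85.png [276 180] [300 201] [290.79245283 186.03773585]
pics/k_side_14.85.png [255 195] [284 228] [267.67956656 212.11764706]
```

Nozzle is still home and the knob is in and turned; the arm is clear.

```bash
python3 -m inch '[[-10,0,-30,0,0],[-10,0,-30,0,0],[-10,0,-30,0,0]]' && python3 -c "
from bench import robot
print(robot.sign_off())"
```

```text
time: 15.15
ee_pos: [0.4782, 0.1086, 0.2511]
tool_rot: [0.0, 0.911, -0.413, 0.0]
force: [-0.6, -0.9, -0.5]
gripper_width: 0.0
gripper_force: 0.0
the job is handed in; nothing more can be done
None
```

I handed the job in at about 15 s; by the last images the nozzle is fully home, the knob is pushed in and turned to its stop, and the arm is clear, but sign-off returned no verdict, I did not re-check the reel, can and board, and I viewed 11 pictures against the limit of 10.

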